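# Sort two turned balls with the seesaw gate

## Robot

A 6-joint arm with a two-finger parallel gripper is mounted at the origin on the work surface. World frame = base frame: x ahead of the robot, y to its left, z up, the work surface at z = 0. Lengths are in mm, angles in rad, forces in N, time in s.
With the tool pointing down it reaches from about 325 to 1000 mm from the base axis. Payload 5.1 kg.
Tool frame: the origin (TCP) lies midway between the tips of the shut fingers; the grasp point (between the pads) lies 19 mm behind it; z points along the fingers, y is the line along which they close (so a half turn about z gives the same grasp; the last joint's range is limited). The gripper opens to 85 mm and grips with 20 to 120 N. Pads are 22 mm wide; open, the fingers measure 114 mm over their backs; the gripper's body (76 mm by 85 mm) begins 54 mm behind the grasp point. The pads swing forward as they close: fully open they stand 13 mm farther back than shut.
Start: joints at [-1.335, 0.124, 1.65, -0, 1.367, -0.083], TCP at [203.695, -617.246, 231.322] pointing down, gripper open.
Joint ranges: [-2.61, 2.61], [-1.02, 2.33], [0.03, 2.71], [-1.35, 4.49], [0.32, 2.68], [-2.91, 2.91]. Speed limits (rad/s): [2.57, 2.57, 3.14, 3.14, 3.14, 3.14].

## Interface

Orientations are given as a rotation vector (axis times angle).
In Python, from plant import robot gives the robot as it stands.
- The arm moves only by the shell command python3 -m inch 'ROWS'. ROWS is JSON, a list of rows, each a list of 3 entries, a list of its own where there are three numbers: the shift along the tool's x, y, z in cm, then the turn, a rotation vector about the tool's x, y, z in degrees, then the opening, from 0 (shut) to 1 (fully open). In form: [[[x, y, z], [wx, wy, wz], claw], ...]. A call has 1 to 5 rows; each row shifts and turns the commanded pose from where the row before left it, along the tool's axes as they then stand; what a row does not reach is not made up. A row lasts 1/12 s, in which the tool goes at most 41.7 mm and 7.16 degrees, less where a joint would pass 70% of its speed; a pose out of reach is approached as far as the arm can. A call is refused whole if a number of a shift passes 4.17 or a number of a turn 7.16, either way. A call with a gripper value outside its range is refused whole. The fingers move at their own pace and stop on an object; the grip force is fixed at half the most. Time passes only in rows, so rows that do not move let the fingers close. It gives the time, the measured TCP pose, the force, the opening and the grip force at its end, in the units of the state.
- robot.get_state(): the state, without advancing time (a new reading comes with each control period).
- robot.read_camera(name): name is "scene" or "top" or "wrist"; returns a dict with "color" (400x640x3 uint8, red, green, blue), "vfov" (degrees; the focal length in pixels is half the picture's height over the tangent of half this angle, whatever the lens; pixels are square), "cx", "cy" (the principal point, pixels), "T" (4x4, takes a point from camera to world coordinates); the wrist camera has in their place "tool_from_camera" (4x4, takes a point from camera to tool coordinates, whose origin is the TCP and whose axes are the flange's). Camera axes: x right, y up, looking along -z (the intrinsics and any distortion apply to the point x, -y, -z); pixel columns grow to the right and rows downward; lengths in mm; the calibration is good to about 2 mm. A picture is of the moment at which its call begins: read the wrist's pose just before it. There is no depth.
- robot.hand_in(): hands the job in; it is judged then, once.
The state is a dict: "t": time; "joint_positions": joint angles; "qd": joint speeds; "effort": joint torques, N m; "tcp_pos": TCP position; "tool_rot": TCP orientation; "wrist_force": force on the tool from outside, world axes, zero at the start; "moment": the same for the moment, N m; "finger_gap": opening from 0.0 (shut) to 1.0 (fully open); "grip_force": force on a finger pad.
Only numpy, scipy, OpenCV 4.12 (cv2) and the standard library are available. Lean on these libraries where they do the work, as an engineer would, in place of code of your own. Each camera call takes 0.05 s, during which the arm holds its last target. There are 200 camera calls.

## Task

Sort the two balls waiting in the feed trough with the seesaw gate: the green ball must roll into the green tray and the bare-wood ball into the bare-wood tray. Rock the gate with a fingertip whenever it leans the wrong way, and push the balls one at a time, front one first, off the end of the trough onto the gate. Do not pick up the balls, do not touch one again once it rolls down the gate, let none land on the bench, and leave the clamp, jar and spool where they stand.

Things in the scene. Friction and masses are not known exactly. Their poses are not given: they have to be found in the camera images.
- feeder: fixed wooden stand: a straight level feed trough on legs, and posts carrying the seesaw gate. Origin on the bench top right below the gate's pivot. Its x runs along the trough from its rear (robot side) to the gate, y to the left as seen from the rear, z up. Legs, posts and base stay within 75 mm of y = 0, below trough and gate
- trough_lip (a point): middle of the trough's open end over the gate, on its floor: 42 mm before the pivot, 128 mm above the bench. The trough runs 163 mm back from here, 46 mm wide inside, side walls 10 mm above its floor, no end walls. Pairs of ridges 2 mm high across the floor seat balls 36 mm (front) and 121 mm (rear) behind the lip; a push under 1 N takes a ball over them
- gate_pivot (a point): the gate's pivot, 110 mm above the bench. A ball whose centre passes the lip drops 18 mm onto the gate's middle, meets its far wall and rolls by itself down to the lower end and into the tray there, in about 1.5 s
- gate (a joint): tilt of the gate, -0.25 to 0.25 rad, about the feeder's x. Positive: left end (feeder +y) up, balls roll right; negative: right end up, balls roll left. A brass weight above the pivot makes it fall to the nearer stop and stay. Press the raised end down past level (under 2 N) and it falls over by itself. It starts leaning either way, now and then almost level
- gate_left (a point): centre of the red press mark (66 x 22 mm) on the gate's floor, 92 mm left of the pivot; moves with it, 23 mm up or down from level. The gate is an aluminium channel 240 mm long across the trough, 72 mm wide inside, near wall 13 and far wall 28 mm high; a brass weight 32 mm across sits outside the far wall, 54 mm beyond the pivot, its top 62 mm above it
- gate_right (a point): the same red press mark near the gate's right end, 92 mm to feeder -y of the pivot
- green_ball: loose ball 40 mm across, painted green, about 25 g; origin at its centre. It starts in the front or the rear seat of the trough (centre 148 mm above the bench)
- wooden_ball: loose ball 40 mm across, bare pale wood, about 25 g; origin at its centre. It starts in the other seat of the trough
- green_tray: fixed open tray painted green, 140 mm (feeder x) by 160 mm (feeder y), 55 mm high, walls 6 mm; origin at the centre of its underside, axes as the feeder's. It stands under the left or the right end of the gate, its centre 215 mm from the pivot
- wooden_tray: the same tray in bare pale wood, under the other end of the gate
- clamp: bystander: small green C-clamp with a steel screw on a wooden foot, 60 x 50 mm, 99 mm high; origin at its underside; loose
- wax_jar: bystander: amber jar 54 mm across, 60 mm high; origin at its underside; loose
- spool: bystander: turned dark wooden spool 54 mm across, 62 mm high; origin at its underside; loose
Mind the look-alikes: they are no part of the job. What is shaped like the green_ball but blue or purple is not meant. What is shaped like the wooden_ball but blue is not meant.

How it is judged:
By the outcome, as a careful person would: the job done as asked, in the order asked, and still so for the second after the job is handed in, with the robot touching nothing.
It also fails if it takes over 64 s, if anything falls off the work surface, if the arm or the gripper's body presses on something with over 40 N, if the wrist force passes 120 N, or if a joint passes its speed limit or range.

## Working session

There is one attempt and no reset: what is moved stays moved. The work goes in short steps, Python scripts to look and compute and a shell command to move; the robot and the scene stay as the last step left them, time stands still between calls to the robot, and variables do not carry over. Pictures are saved under pics/ and viewed, at most 10 in all, crops included, and the job is handed in when it is done.

```bash
ls; mkdir -p pics; python3 - <<'E'
from plant import robot
import cv2,json,pickle
s=robot.get_state();print(s)
d={}
for n in("scene","top"):
    c=robot.read_camera(n);d[n]=c;cv2.imwrite(f"pics/{n}0.png",c["color"][:,:,::-1]);print(n,{k:v for k,v in c.items() if k!="color"})
pickle.dump(d,open("d0.pkl","wb"))
E
```

```text
pics
{'t': 0.0, 'joint_positions': array([-1.33459309e+00,  1.24532690e-01,  1.65172400e+00, -1.61837757e-05,
        1.36746038e+00, -8.25734941e-02]), 'qd': array([-0.00215096, -0.0010877 , -0.00020252,  0.00010555,  0.00159787,
       -0.00098004]), 'effort': array([-4.52549702e-04, -4.23609746e+01, -3.65453017e+01, -1.20197174e-04,
        6.94203147e-03,  1.03723869e-05]), 'tcp_pos': array([ 203.55183096, -616.65069455,  230.005597  ]), 'tool_rot': array([-3.09968059e+00, -4.98284957e-01,  2.80711183e-04]), 'wrist_force': array([0.26996571, 0.98660589, 0.12604966]), 'moment': array([-0.00172044, -0.01079494,  0.01680575]), 'grip_force': 0.0, 'finger_gap': 1.0030573704897627}
scene {'vfov': 43.17038109695848, 'cx': 320.9164853594583, 'cy': 198.60137332075354, 'T': array([[-5.01330312e-01, -6.98789835e-01,  5.10255509e-01,
         1.11032067e+03],
       [ 8.65252667e-01, -4.06510965e-01,  2.93405278e-01,
         3.54347430e+02],
       [ 2.39583307e-03,  5.88592900e-01,  8.08426038e-01,
         9.50805581e+02],
       [ 0.00000000e+00,  0.00000000e+00,  0.00000000e+00,
         1.00000000e+00]])}
top {'vfov': 57.88510394248994, 'cx': 317.5515162809512, 'cy': 195.96741309694733, 'T': array([[ 1.17511110e-02,  9.71846141e-01, -2.35323162e-01,
         4.06639311e+02],
       [-9.99928450e-01,  1.19476055e-02, -5.90829755e-04,
         3.16363286e+01],
       [ 2.23735268e-03,  2.35313267e-01,  9.71917003e-01,
         8.14245382e+02],
       [ 0.00000000e+00,  0.00000000e+00,  0.00000000e+00,
         1.00000000e+00]])}
```

View pics/top0.png

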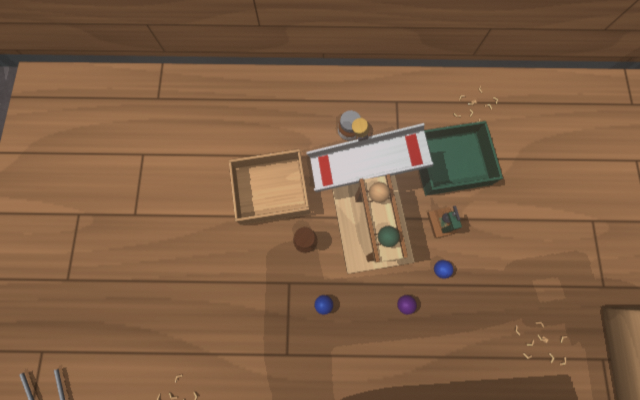

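View pics/scene0.png

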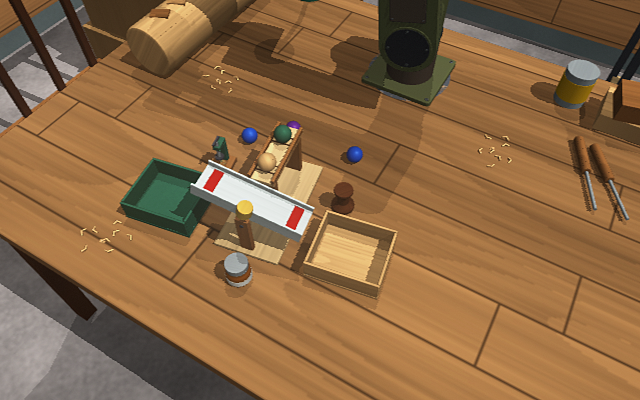

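The top view shows the wooden ball in front at (379,191) and the green one at the rear at (388,236). The red marks are at (326,170) and (414,150), the wooden tray is on the left and the green tray on the right. The clamp is at (445,222), the spool at (305,240) and the jar at (350,122).

```bash
cat > h.py <<'E'
import numpy as np,cv2
def ray(c,u,v):
    f=200/np.tan(np.radians(c["vfov"]/2))
    d=c["T"][:3,:3]@np.array([(u-c["cx"])/f,-(v-c["cy"])/f,-1]);return c["T"][:3,3],d/np.linalg.norm(d)
def plane(c,u,v,z):
    o,d=ray(c,u,v);return o+d*(z-o[2])/d[2]
def tri(c1,p1,c2,p2):
    o1,d1=ray(c1,*p1);o2,d2=ray(c2,*p2)
    k=np.linalg.lstsq(np.c_[d1,-d2],o2-o1,rcond=None)[0]
    a=o1+d1*k[0];b=o2+d2*k[1];return (a+b)/2,np.linalg.norm(a-b)
def blobs(c,lo,hi,amin=40):
    h=cv2.cvtColor(c["color"],cv2.COLOR_RGB2HSV);m=cv2.inRange(h,lo,hi)
    n,_,st,ce=cv2.connectedComponentsWithStats(m)
    return [(ce[i].round(1),st[i]) for i in range(1,n) if st[i][4]>amin]
def red(c): return [b[0] for b in blobs(c,(0,200,120),(6,255,255),100)]+[b[0] for b in blobs(c,(174,200,120),(180,255,255),100)]
E
python3 - <<'E'
import pickle;from h import *
d=pickle.load(open("d0.pkl","rb"));S,T=d["scene"],d["top"]
rs,rt=red(S),red(T);print(rs,rt)
rs=sorted(rs,key=lambda p:p[0]);rt=sorted(rt,key=lambda p:-p[0])  # right (world -y) first
if len(rs)==2==len(rt):
    R,e1=tri(S,rs[0],T,rt[0]);L,e2=tri(S,rs[1],T,rt[1]);print("R",R,e1,"L",L,e2)
    P=(R+L)/2;y=(L-R);print("tilt",np.arcsin(y[2]/np.linalg.norm(y)),"len",np.linalg.norm(y));yaw=np.arctan2(-y[0],y[1]);print("P",P,"yaw",yaw)
for n,c in(("w",(379,191)),("g",(388,236))):print(n,plane(T,*c,148))
print("w tri",tri(S,(267,162),T,(379,191)),"g",tri(S,(283,133),T,(388,236)))
for n,c in(("clampfoot",(445,222)),):print(n,plane(T,*c,50))
E
```

```text
[array([213.2, 180.3]), array([294.6, 217.7])] []
w [579.11220336 -84.73941367 148.        ]
g [493.49162319 -98.94238786 148.        ]
w tri (array([578.49118191, -83.06113919, 147.2677909 ]), np.float64(3.8303202055532175)) g (array([492.96268927, -97.68067203, 148.02740258]), np.float64(2.6537212874589837))
clampfoot [ 537.75174012 -241.12090753   50.        ]
```

```bash
sed -i 's/200,120/170,70/g' h.py
python3 - <<'E'
import pickle;from h import *
d=pickle.load(open("d0.pkl","rb"));S,T=d["scene"],d["top"]
for q in ((0,150,60),(8,255,255)),((172,150,60),(180,255,255)):
  for n in S,T: print([(b[0],b[1]) for b in blobs(n,*q,60)])
R,e1=tri(S,(213.2,180.3),T,(414,150.5));L,e2=tri(S,(294.6,217.7),T,(326,170.5));print("R",R,e1,"L",L,e2)
y=L-R;print("P",(R+L)/2,"tilt",np.arcsin(y[2]/np.linalg.norm(y)),np.linalg.norm(y),"yaw",np.arctan2(-y[0],y[1]))
def circ(c,p):
  u,v=map(int,p);g=c["color"][v-25:v+25,u-25:u+25]
  return g
w=np.array([579.1,-84.2]);g=np.array([493.4,-98.4]);x=(w-g)/np.linalg.norm(w-g);print("x",x,np.arctan2(x[1],x[0]),"pivot",w+x*78)
E
```

```text
[(array([213.2, 180.1]), array([203, 169,  21,  23, 219], dtype=int32)), (array([294.6, 217.3]), array([286, 206,  18,  24, 218], dtype=int32))]
[(array([413.5, 149.6]), array([406, 135,  16,  30, 281], dtype=int32)), (array([325.1, 170.2]), array([319, 156,  13,  29, 246], dtype=int32))]
[]
[]
R [ 666.19678898 -157.78120859  134.54334921] 3.1488401740309864 L [636.36103838  17.10187334  89.33917431] 4.596212142310011
P [651.27891368 -70.33966763 111.94126176] tilt -0.24949191509647997 183.07834876420017 yaw 0.1689771181589259
x [0.98654905 0.16346554] 0.16420242485829128 pivot [656.05082552 -71.44968819]
```

```bash
cat > go.py <<'E'
import sys,numpy as np
from plant import robot
from scipy.spatial.transform import Rotation as R
P=np.array([654,-71,0.]);Y=0.168;F=R.from_euler('z',Y)
s=robot.get_state();r=R.from_rotvec(s["tool_rot"]);p=np.array(s["tcp_pos"])
print("t",s["t"],"feeder",F.inv().apply(p-P).round(1),"F",np.round(s["wrist_force"],1),"gap",round(s["finger_gap"],2))
g=R.from_matrix(np.c_[[np.cos(Y),np.sin(Y),0],[np.sin(Y),-np.cos(Y),0],[0,0,-1]])
if len(sys.argv)>3:
    t=P+F.apply([float(a) for a in sys.argv[1:4]])
    print("shift now cm",(r.inv().apply(t-p)/10).round(2),"shift after turn",(g.inv().apply(t-p)/10).round(2))
print("turn deg",np.degrees((r.inv()*g).as_rotvec()).round(2))
E
python3 -m inch '[[[0,0,0],[0,0,4.3],0],[[0,0,0],[0,0,4.3],0]]'; python3 go.py -120 0 230
```

```text
t: 0.27
tcp_pos: [203.6, -616.9, 230.5]
tool_rot: [-3.13, -0.259, 0.0]
wrist_force: [-0.2, -0.2, -0.8]
finger_gap: 0.744
grip_force: 0.0
t 0.2667 feeder [-535.3 -462.9  230.5] F [-0.2 -0.2 -0.8] gap 0.74
shift now cm [ 41.4  -46.41   0.11] shift after turn [ 41.53 -46.29   0.05]
turn deg [-0.07  0.01 -0.16]
```

```bash
python3 -m inch '[[[2,-2.3,0],[0,0,0],0],[[2,-2.3,0],[0,0,0],0],[[2,-2.3,0],[0,0,0],0],[[2,-2.3,0],[0,0,0],0],[[2,-2.3,0],[0,0,0],0]]' >/dev/null; python3 -m inch '[[[2,-2.3,0],[0,0,0],0],[[2,-2.3,0],[0,0,0],0],[[2,-2.3,0],[0,0,0],0],[[2,-2.3,0],[0,0,0],0],[[2,-2.3,0],[0,0,0],0]]' ; python3 -m inch '[[[2,-2.3,0],[0,0,0],0],[[2,-2.3,0],[0,0,0],0],[[2,-2.3,0],[0,0,0],0],[[2,-2.3,0],[0,0,0],0],[[2,-2.3,0],[0,0,0],0]]';python3 go.py -120 0 230
```

```text
t: 1.1
tcp_pos: [362.5, -355.3, 230.8]
tool_rot: [-3.13, -0.264, 0.001]
wrist_force: [-0.0, -0.4, -0.2]
finger_gap: 0.001
grip_force: 0.0
t: 1.52
tcp_pos: [441.8, -225.2, 230.9]
tool_rot: [-3.13, -0.265, 0.001]
wrist_force: [0.4, -0.2, -0.8]
finger_gap: 0.002
grip_force: 0.0
t 1.5167 feeder [-235.  -116.6  230.9] F [ 0.4 -0.2 -0.8] gap 0.0
shift now cm [ 11.51 -11.65   0.09] shift after turn [ 11.5  -11.66   0.09]
turn deg [-0.02  0.02  0.04]
```

```bash
python3 -m inch '[[[2.3,-2.3,0],[0,0,0],0],[[2.3,-2.3,0],[0,0,0],0],[[2.3,-2.3,0],[0,0,0],0],[[2.3,-2.3,0],[0,0,0],0],[[2.3,-2.4,0],[0,0,0],0]]' >/dev/null; python3 -m inch '[[[0,0,0],[0,0,0],0],[[0,0,0],[0,0,0],0]]' >/dev/null;python3 go.py -120 0 230; python3 - <<'E'
from plant import robot
import cv2,pickle
s=robot.get_state();w=robot.read_camera("wrist");t=robot.read_camera("top");pickle.dump((s,w,t),open("d1.pkl","wb"))
cv2.imwrite("pics/w1.png",w["color"][:,:,::-1]);print(w["tool_from_camera"],w["vfov"],w["cx"],w["cy"])
E
```

```text
t 2.1 feeder [-120.2   -0.6  230.6] F [ 0.4 -0.6  0.7] gap 0.0
shift now cm [ 0.02 -0.06  0.06] shift after turn [ 0.02 -0.06  0.06]
turn deg [-0.02  0.08  0.22]
[[ 7.39529538e-04  9.65286129e-01  2.61193688e-01  6.62386606e+01]
 [ 9.99999625e-01 -5.96240264e-04 -6.27836013e-04  1.75519609e+00]
 [-4.50307201e-04  2.61194055e-01 -9.65286208e-01 -1.42804697e+02]
 [ 0.00000000e+00  0.00000000e+00  0.00000000e+00  1.00000000e+00]] 63.437323885707215 320.4279933226036 202.13764703487928
```

View pics/w1.png

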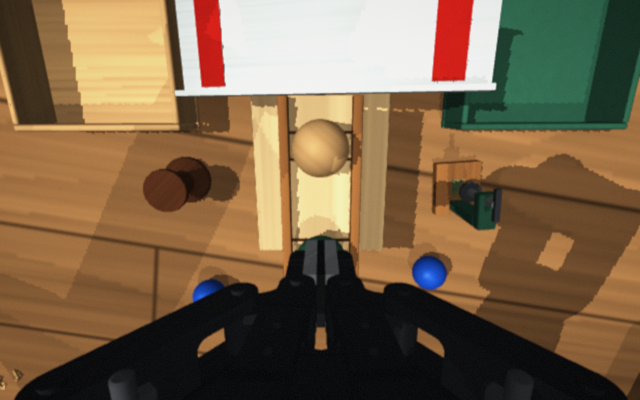

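The wrist view shows the wooden ball at (320,148), midway between the trough walls (columns 288 and 356). The fingertips are in line with it at (322,245). I'll check the ball's position, then lower between the balls.

```bash
python3 - <<'E'
import pickle;from h import *
from scipy.spatial.transform import Rotation as R
s,w,t=pickle.load(open("d1.pkl","rb"))
M=np.eye(4);M[:3,:3]=R.from_rotvec(s["tool_rot"]).as_matrix();M[:3,3]=s["tcp_pos"];w["T"]=M@w["tool_from_camera"]
F=R.from_euler('z',.168)
for n,u,v,z in(("wood",320,148,148),("wallL",290,150,138),("wallR",353,150,138),("wallLback",290,235,138),("wallRback",358,235,138)):print(n,F.inv().apply(plane(w,u,v,z)-[654,-71,0]).round(1))
E
python3 go.py -120 0 145
```

```text
wood [-76.3  -2.  148. ]
wallL [-78.8  19.6 138. ]
wallR [-78.6 -25.8 138. ]
wallLback [-144.3   21.   138. ]
wallRback [-144.   -31.7  138. ]
t 2.2 feeder [-121.1   -2.1  230.8] F [ 0.1 -0.3 -0.7] gap -0.0
shift now cm [ 0.12 -0.21  8.58] shift after turn [ 0.11 -0.21  8.58]
turn deg [-0.    0.06  0.05]
```

```bash
sed -i 's/654,-71,0/655,-73,0/' go.py; python3 -m inch '[[[0.1,0,2],[0,0,0],0],[[0,0,2],[0,0,0],0],[[0,0,2],[0,0,0],0],[[0,0,1.5],[0,0,0],0],[[0,0,1.1],[0,0,0],0]]'; python3 go.py -66 0 145;python3 -m inch '[[[0.4,0,0],[0,0,0],0],[[0.4,0,0],[0,0,0],0],[[0.4,0,0],[0,0,0],0],[[0.4,0,0],[0,0,0],0],[[0.4,0,0],[0,0,0],0]]';python3 go.py -66 0 145
```

```text
t: 2.62
tcp_pos: [534.8, -94.0, 143.3]
tool_rot: [-3.13, -0.261, 0.004]
wrist_force: [-0.1, 0.2, 0.2]
finger_gap: 0.001
grip_force: 0.0
t 2.6167 feeder [-122.    -0.6  143.3] F [-0.1  0.2  0.2] gap 0.0
shift now cm [ 5.6  -0.07 -0.18] shift after turn [ 5.6  -0.06 -0.17]
turn deg [-0.05  0.14 -0.08]
t: 3.03
tcp_pos: [553.4, -91.1, 148.4]
tool_rot: [3.128, 0.266, -0.017]
wrist_force: [-28.0, -5.5, 25.7]
finger_gap: -0.001
grip_force: 16.4
t 3.0333 feeder [-103.2   -0.9  148.4] F [-28.   -5.5  25.7] gap -0.0
shift now cm [ 3.72 -0.08  0.3 ] shift after turn [ 3.72 -0.09  0.34]
turn deg [0.09 0.62 0.11]
```

Unexpected force, so I'll look before pushing further.

```bash
python3 - <<'E'
from plant import robot
import cv2,numpy as np
print(robot.get_state()["wrist_force"])
a=robot.read_camera("scene")["color"][80:260,150:350,::-1];w=robot.read_camera("wrist")["color"][:,:,::-1][80:300,200:440]
a=cv2.resize(a,(400,360),interpolation=cv2.INTER_CUBIC);w=cv2.resize(w,(393,360))
cv2.imwrite("pics/c2.png",np.hstack([a,w]))
E
python3 go.py
```

```text
[-28.04016994  -5.46917765  25.71173369]
t 3.1333 feeder [-102.4   -1.2  149.4] F [-20.2  -4.3  20.1] gap 0.0
turn deg [0.14 0.48 0.1 ]
```

View pics/c2.png

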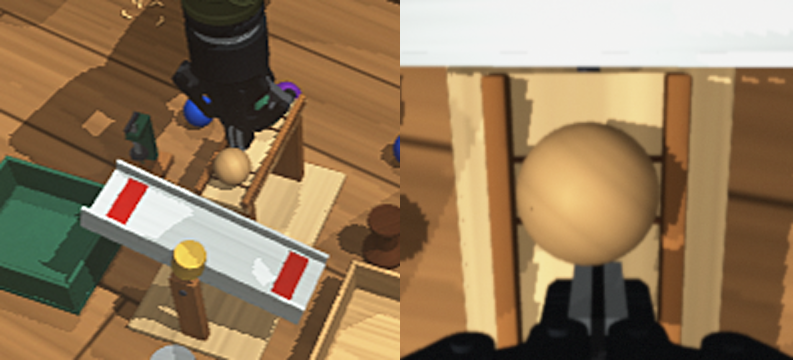

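The ball is still in its seat with the fingertips behind it at (595,265). The tip rode up above the ball's equator and wedged it against the ridge. I'll back off and go lower, with the tip tilted slightly forward so it touches below the centre.

```bash
python3 -m inch '[[[-0.5,0,0],[0,0,0],0],[[-0.9,0,0],[0,0,0],0],[[0,0,0],[0,0,0],0]]'; python3 go.py -115 0 134
```

```text
t: 3.38
tcp_pos: [542.3, -92.2, 146.4]
tool_rot: [3.13, 0.264, 0.003]
wrist_force: [1.0, 0.8, -0.0]
finger_gap: -0.001
grip_force: 0.0
t 3.3833 feeder [-1.144e+02 -1.000e-01  1.464e+02] F [ 1.   0.8 -0. ] gap -0.0
shift now cm [-0.07 -0.01  1.24] shift after turn [-0.06 -0.01  1.24]
turn deg [ 0.04 -0.09  0.02]
```

```bash
python3 -m inch '[[[-0.1,0,0.6],[0,3.5,0],0],[[0,0,0.5],[0,3.5,0],0],[[0,0,0],[0,0,0],0]]'; python3 go.py -66 0 135; python3 -m inch '[[[0.25,0,-0.03],[0,0,0],0],[[0.25,0,-0.03],[0,0,0],0],[[0.25,0,-0.03],[0,0,0],0]]'; python3 go.py -66 0 135
```

```text
t: 3.63
tcp_pos: [539.9, -91.8, 132.9]
tool_rot: [-3.114, -0.262, -0.189]
wrist_force: [-0.3, 1.0, -0.3]
finger_gap: -0.0
grip_force: 0.0
t 3.6333 feeder [-116.6    0.7  132.9] F [-0.3  1.  -0.3] gap -0.0
shift now cm [5.05 0.07 0.41] shift after turn [ 5.06  0.07 -0.21]
turn deg [-0.06 -6.94 -0.  ]
t: 3.88
tcp_pos: [550.1, -90.9, 137.1]
tool_rot: [-3.115, -0.264, -0.192]
wrist_force: [-0.4, 0.1, 0.2]
finger_gap: -0.001
grip_force: 0.1
t 3.8833 feeder [-1.064e+02 -1.000e-01  1.371e+02] F [-0.4  0.1  0.2] gap -0.0
shift now cm [ 3.99 -0.01  0.7 ] shift after turn [ 4.04 -0.01  0.21]
turn deg [ 0.03 -7.04  0.05]
```

```bash
python3 -m inch '[[[0.25,0,0.07],[0,0,0],0],[[0.25,0,0.07],[0,0,0],0],[[0.25,0,0.06],[0,0,0],0]]'; python3 go.py -66 0 135; python3 -m inch '[[[0.3,0,0.04],[0,0,0],0],[[0.3,0,0.04],[0,0,0],0],[[0.3,0,0.04],[0,0,0],0]]'; python3 go.py -66 0 135
```

```text
t: 4.13
tcp_pos: [557.3, -89.4, 135.3]
tool_rot: [-3.114, -0.264, -0.191]
wrist_force: [0.4, -0.4, 0.2]
finger_gap: 0.004
grip_force: 0.1
t 4.1333 feeder [-9.910e+01  1.000e-01  1.353e+02] F [ 0.4 -0.4  0.2] gap 0.0
shift now cm [3.28 0.02 0.43] shift after turn [3.31 0.01 0.03]
turn deg [ 0.01 -7.04  0.05]
t: 4.38
tcp_pos: [565.9, -87.9, 134.9]
tool_rot: [-3.114, -0.263, -0.191]
wrist_force: [1.1, 0.2, -0.2]
finger_gap: -0.0
grip_force: 0.0
t 4.3833 feeder [-90.3   0.2 134.9] F [ 1.1  0.2 -0.2] gap -0.0
shift now cm [2.42 0.02 0.29] shift after turn [ 2.43  0.02 -0.01]
turn deg [-0.01 -7.02  0.04]
```

```bash
cat > snap.py <<'E'
import sys,cv2,numpy as np
from plant import robot
a=robot.read_camera("scene")["color"][80:300,100:410,::-1];w=robot.read_camera("wrist")["color"][:,:,::-1][0:300,160:480]
cv2.imwrite(f"pics/{sys.argv[1]}.png",np.hstack([cv2.resize(a,(440,312)),cv2.resize(w,(333,312))]))
E
python3 snap.py c3
```

```text
(no output)
```

View pics/c3.png

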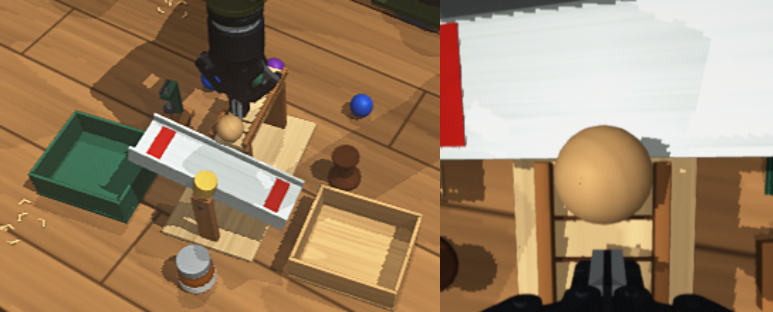

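The wooden ball has left its seat and is near the lip, ahead of the finger. I'll keep pushing gently.

```bash
python3 -m inch '[[[0.3,0,0.04],[0,0,0],0],[[0.3,0,0.04],[0,0,0],0],[[0.3,0,0.04],[0,0,0],0],[[0.3,0,0.04],[0,0,0],0],[[0.3,0,0.04],[0,0,0],0]]'; python3 -m inch '[[[0.3,0,0.04],[0,0,0],0],[[0.3,0,0.04],[0,0,0],0],[[0,0,0],[0,0,0],0],[[0,0,0],[0,0,0],0],[[0,0,0],[0,0,0],0]]';python3 go.py -66 0 135;python3 snap.py c4
```

```text
t: 4.9
tcp_pos: [580.6, -85.4, 134.8]
tool_rot: [-3.114, -0.263, -0.191]
wrist_force: [-0.0, -0.0, -0.3]
finger_gap: 0.005
grip_force: 0.0
t: 5.32
tcp_pos: [586.2, -84.4, 134.7]
tool_rot: [-3.114, -0.263, -0.19]
wrist_force: [-0.4, -0.3, -0.0]
finger_gap: 0.0
grip_force: 0.0
t 5.3167 feeder [-69.8   0.2 134.7] F [-0.4 -0.3 -0. ] gap 0.0
shift now cm [0.38 0.02 0.01] shift after turn [ 0.38  0.02 -0.03]
turn deg [-0.01 -6.99  0.04]
```

View pics/c4.png

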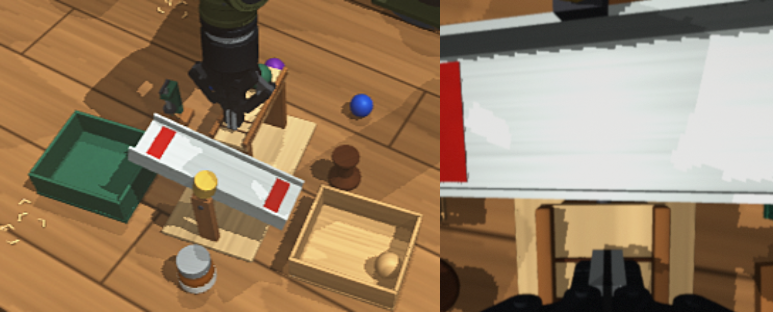

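The wooden ball is in the wooden tray at (387,265). Next I'll go up and over to the raised right press mark.

```bash
python3 -m inch '[[[-0.3,0,2],[0,0,0],0],[[0,0,-3],[0,0,0],0],[[0,0,-3],[0,0,0],0],[[0,0,-3],[0,-3.5,0],0],[[0,0,0],[0,-3.5,0],0]]' --help >/dev/null 2>&1; python3 go.py 0 -92 200
```

```text
t 5.4167 feeder [-69.9   0.2 134.7] F [ 0.5 -1.3  0.8] gap -0.0
shift now cm [ 7.72  9.23 -5.64] shift after turn [ 6.99  9.22 -6.53]
turn deg [-0.01 -6.99  0.04]
```

That call didn't run, which is lucky because its first row went down by mistake. Here are the correct rows.

```bash
python3 -m inch '[[[-0.3,0,-1],[0,0,0],0],[[0,0,-2],[0,0,0],0],[[0,0,-2],[0,-3.5,0],0],[[0,0,-2],[0,-3.5,0],0],[[0,0,0],[0,0,0],0]]'; python3 go.py 0 -92 200
```

```text
t: 5.83
tcp_pos: [579.3, -86.8, 210.4]
tool_rot: [3.127, 0.265, 0.012]
wrist_force: [0.5, -0.5, 0.4]
finger_gap: 0.0
grip_force: 0.0
t 5.8333 feeder [-76.9  -1.  210.4] F [ 0.5 -0.5  0.4] gap 0.0
shift now cm [7.67 9.11 1.13] shift after turn [7.69 9.1  1.04]
turn deg [ 0.22 -0.44  0.06]
```

```bash
python3 -m inch '[[[2,2.4,0],[0,0,0],0],[[2,2.4,0],[0,0,0],0],[[2,2.4,0],[0,0,0],0],[[1.7,1.9,0],[0,0,0],0],[[0,0,0],[0,0,0],0]]'; python3 -m inch '[[[0,0,2],[0,0,0],0],[[0,0,2],[0,0,0],0],[[0,0,2],[0,0,0],0],[[0,0,0.8],[0,0,0],0],[[0,0,0],[0,0,0],0]]'; python3 go.py 0 -92 100
```

```text
t: 6.25
tcp_pos: [669.1, -165.8, 203.1]
tool_rot: [3.13, 0.261, 0.002]
wrist_force: [-1.8, 0.2, -1.0]
finger_gap: -0.005
grip_force: 0.0
t: 6.67
tcp_pos: [664.9, -162.1, 132.6]
tool_rot: [-3.128, -0.265, 0.008]
wrist_force: [0.1, 0.1, -0.3]
finger_gap: 0.004
grip_force: 0.0
t 6.6667 feeder [ -5.1 -89.5 132.6] F [ 0.1  0.1 -0.3] gap 0.0
shift now cm [0.53 0.26 3.26] shift after turn [0.51 0.25 3.26]
turn deg [-0.17  0.28  0.04]
```

```bash
python3 -m inch '[[[0,0,0.8],[0,0,0],0],[[0,0,0.8],[0,0,0],0],[[0,0,0.8],[0,0,0],0],[[0,0,0.8],[0,0,0],0],[[0,0,0.3],[0,0,0],0]]'; python3 -m inch '[[[0,0,0],[0,0,0],0],[[0,0,-2],[0,0,0],0],[[0,0,-3],[0,0,0],0],[[0,0,-3],[0,0,0],0],[[0,0,-3],[0,0,0],0]]'; python3 go.py -210 0 215; python3 - <<'E'
import pickle;from h import *
from plant import robot
S,T=robot.read_camera("scene"),robot.read_camera("top")
q=((0,150,60),(8,255,255));print([b[0] for b in blobs(S,*q,60)],[b[0] for b in blobs(T,*q,60)])
E
```

```text
t: 7.08
tcp_pos: [666.7, -162.7, 99.4]
tool_rot: [-3.13, -0.265, 0.002]
wrist_force: [-0.9, 0.1, -1.0]
finger_gap: -0.001
grip_force: 0.0
t: 7.5
tcp_pos: [667.2, -162.9, 212.2]
tool_rot: [-3.13, -0.265, 0.0]
wrist_force: [0.7, -0.2, -0.4]
finger_gap: -0.002
grip_force: 0.0
t 7.5 feeder [ -3.  -90.7 212.2] F [ 0.7 -0.2 -0.4] gap -0.0
shift now cm [-20.69  -9.08  -0.27] shift after turn [-20.7   -9.07  -0.28]
turn deg [-0.01  0.01  0.04]
[array([217.3, 192.7]), array([293.9, 203.8])] [array([407.9, 157.1]), array([325.6, 163. ])]
```

The gate has rocked over: the right mark dropped and the left one rose. I'll move behind the rear ball.

```bash
python3 -m inch '[[[-3,-1.3,0],[0,0,0],0],[[-3,-1.3,0],[0,0,0],0],[[-3,-1.3,0],[0,0,0],0],[[-3,-1.3,0],[0,0,0],0],[[-3,-1.3,0],[0,0,0],0]]'; python3 -m inch '[[[-3,-1.3,0],[0,0,0],0],[[-2.7,-1.3,0],[0,3.5,0],0],[[0,0,0],[0,3.5,0],0],[[0,0,0],[0,0,0],0]]'; python3 go.py -208 0 135;python3 snap.py c5
```

```text
t: 8.02
tcp_pos: [507.0, -123.6, 210.5]
tool_rot: [-3.13, -0.265, 0.001]
wrist_force: [-0.1, -0.6, 1.2]
finger_gap: -0.002
grip_force: 0.0
t: 8.35
tcp_pos: [445.8, -107.6, 210.4]
tool_rot: [-3.115, -0.262, -0.193]
wrist_force: [-0.1, -0.3, 0.3]
finger_gap: 0.001
grip_force: 0.0
t 8.35 feeder [-212.     0.9  210.4] F [-0.1 -0.3  0.3] gap 0.0
shift now cm [-0.53  0.08  7.54] shift after turn [0.4  0.09 7.54]
turn deg [ 0.03 -7.1  -0.01]
```

View pics/c5.png

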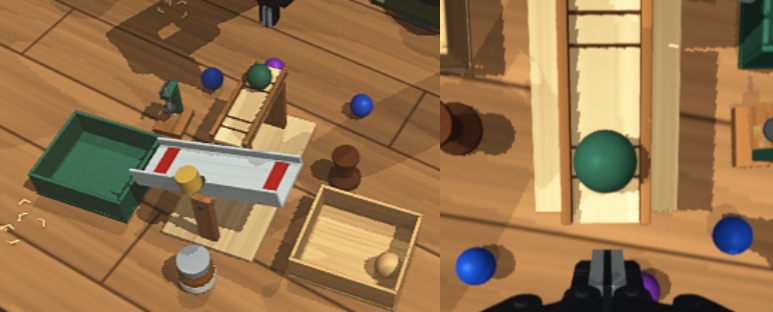

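The gate now leans towards the green tray and the green ball is still in the rear seat, in line with the fingers. I'll go down behind it.

```bash
python3 - <<'E'
from h import *
from plant import robot
S,T={},{}
import pickle
d=pickle.load(open("d0.pkl","rb"));S,T=d["scene"],d["top"]
R,_=tri(S,(217.3,192.7),T,(407.9,157.1));L,_=tri(S,(293.9,203.8),T,(325.6,163));print(R,L)
E
python3 -m inch '[[[-0.1,0,2],[0,0,0],0],[[-0.1,0,2],[0,0,0],0],[[-0.1,0.1,2],[0,0,0],0],[[-0.2,0,1.4],[0,0,0],0],[[0,0,0],[0,0,0],0]]'; python3 go.py -190 0 135
```

```text
[ 666.66325505 -155.36358969   94.2307267 ] [636.21757633  18.50126564 139.09828507]
t: 8.87
tcp_pos: [450.9, -107.6, 133.2]
tool_rot: [-3.112, -0.263, -0.179]
wrist_force: [-0.4, 0.1, -1.4]
finger_gap: 0.001
grip_force: 0.0
t 8.8667 feeder [-207.    -0.   133.2] F [-0.4  0.1 -1.4] gap 0.0
shift now cm [ 1.71 -0.    0.01] shift after turn [ 1.7  -0.   -0.18]
turn deg [-0.22 -6.6   0.05]
```

```bash
for i in 1; do python3 -m inch '[[[0.3,0,0.02],[0,0,0],0],[[0.3,0,0.04],[0,0,0],0],[[0.3,0,0.04],[0,0,0],0],[[0.25,0,0.03],[0,0,0],0],[[0.25,0,0.03],[0,0,0],0]]'; done;python3 -m inch '[[[0.25,0,0.03],[0,0,0],0],[[0.25,0,0.03],[0,0,0],0],[[0.25,0,0.03],[0,0,0],0],[[0.25,0,0.03],[0,0,0],0]]'; python3 go.py -90 0 135
```

```text
t: 9.28
tcp_pos: [466.9, -106.1, 138.2]
tool_rot: [-3.115, -0.264, -0.192]
wrist_force: [-2.9, 0.1, 2.3]
finger_gap: -0.001
grip_force: 1.4
t: 9.62
tcp_pos: [476.4, -104.2, 137.2]
tool_rot: [-3.114, -0.263, -0.192]
wrist_force: [0.2, -0.2, -0.5]
finger_gap: 0.002
grip_force: 0.0
t 9.6167 feeder [-181.3   -0.9  137.2] F [ 0.2 -0.2 -0.5] gap 0.0
shift now cm [ 9.03 -0.08  1.34] shift after turn [ 9.13 -0.09  0.22]
turn deg [ 0.   -7.05  0.03]
```

```bash
python3 -m inch '[[[0.4,0,0.1],[0,0,0],0],[[0.4,0,0.1],[0,0,0],0],[[0.4,0,0.1],[0,0,0],0],[[0.4,0,0.1],[0,0,0],0],[[0.4,0,0.05],[0,0,0],0]]';python3 -m inch '[[[0.4,0,0.05],[0,0,0],0],[[0.4,0,0.05],[0,0,0],0],[[0.4,0,0.05],[0,0,0],0],[[0.4,0,0.05],[0,0,0],0],[[0.4,0,0.05],[0,0,0],0]]'; python3 -m inch '[[[0.4,0,0.05],[0,0,0],0],[[0.4,0,0.05],[0,0,0],0],[[0.4,0,0.05],[0,0,0],0],[[0.4,0,0.05],[0,0,0],0],[[0.4,0,0.05],[0,0,0],0]]';python3 go.py -90 0 135;python3 snap.py c6
```

```text
t: 10.03
tcp_pos: [496.4, -100.7, 134.8]
tool_rot: [-3.114, -0.263, -0.19]
wrist_force: [0.4, 0.7, -0.0]
finger_gap: 0.004
grip_force: 0.0
t: 10.45
tcp_pos: [516.3, -97.4, 135.0]
tool_rot: [-3.114, -0.263, -0.191]
wrist_force: [0.4, -0.2, 0.3]
finger_gap: -0.002
grip_force: 0.0
t: 10.87
tcp_pos: [535.7, -94.1, 134.8]
tool_rot: [-3.114, -0.263, -0.188]
wrist_force: [-1.8, -0.3, 1.4]
finger_gap: -0.001
grip_force: 0.4
t 10.8667 feeder [-121.1   -0.8  134.8] F [-1.8 -0.3  1.4] gap -0.0
shift now cm [ 3.09 -0.08  0.36] shift after turn [ 3.11 -0.08 -0.02]
turn deg [-0.01 -6.92  0.05]
```

View pics/c6.png

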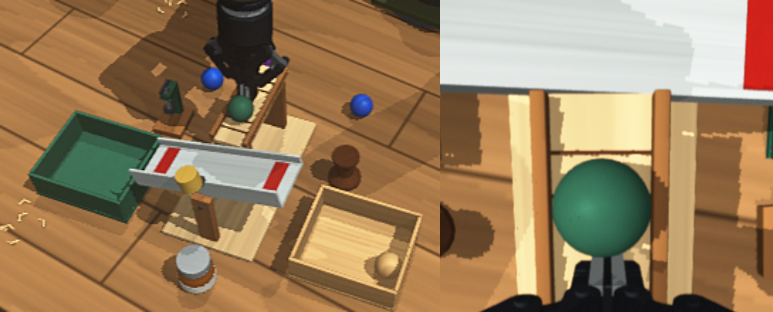

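The green ball is at the front seat's first ridge with the finger behind it. I'll keep pushing gently.

```bash
python3 -m inch '[[[0.25,0,0.05],[0,0,0],0],[[0.25,0,0.05],[0,0,0],0],[[0.25,0,0.04],[0,0,0],0],[[0.25,0,0.03],[0,0,0],0]]';python3 -m inch '[[[0.25,0,0.03],[0,0,0],0],[[0.25,0,0.03],[0,0,0],0],[[0.25,0,0.03],[0,0,0],0],[[0.25,0,0.03],[0,0,0],0]]'; python3 go.py -70 0 134
```

```text
t: 11.3
tcp_pos: [546.1, -92.3, 134.5]
tool_rot: [-3.114, -0.263, -0.191]
wrist_force: [-0.8, -0.2, -0.2]
finger_gap: 0.001
grip_force: 0.0
t: 11.63
tcp_pos: [554.7, -90.8, 134.3]
tool_rot: [-3.115, -0.264, -0.185]
wrist_force: [0.4, -0.0, 0.3]
finger_gap: 0.001
grip_force: 0.0
t 11.6333 feeder [-101.9   -0.8  134.3] F [ 0.4 -0.   0.3] gap 0.0
shift now cm [ 3.16 -0.08  0.41] shift after turn [ 3.19 -0.08  0.03]
turn deg [-0.02 -6.79  0.06]
```

```bash
python3 -m inch '[[[0.3,0,0.04],[0,0,0],0],[[0.3,0,0.04],[0,0,0],0],[[0.3,0,0.04],[0,0,0],0],[[0.3,0,0.04],[0,0,0],0],[[0.3,0,0.04],[0,0,0],0]]';python3 -m inch '[[[0.3,0,0.04],[0,0,0],0],[[0.3,0,0.04],[0,0,0],0],[[0.3,0,0.04],[0,0,0],0],[[0.3,0,0.04],[0,0,0],0],[[0.3,0,0.04],[0,0,0],0]]'; python3 -m inch '[[[0,0,0],[0,0,0],0],[[0,0,0],[0,0,0],0],[[0,0,0],[0,0,0],0],[[0,0,0],[0,0,0],0],[[0,0,0],[0,0,0],0]]' >/dev/null; python3 go.py -70 0 134; python3 -m inch '[[[0,0,0],[0,0,0],0],[[0,0,0],[0,0,0],0],[[0,0,0],[0,0,0],0],[[0,0,0],[0,0,0],0],[[0,0,0],[0,0,0],0]]' >/dev/null;python3 -m inch '[[[0,0,0],[0,0,0],0],[[0,0,0],[0,0,0],0],[[0,0,0],[0,0,0],0],[[0,0,0],[0,0,0],0],[[0,0,0],[0,0,0],0]]' >/dev/null;python3 snap.py c7
```

```text
t: 12.05
tcp_pos: [571.0, -88.0, 134.3]
tool_rot: [-3.114, -0.263, -0.191]
wrist_force: [-0.1, -0.1, -0.4]
finger_gap: 0.004
grip_force: 0.0
t: 12.47
tcp_pos: [585.8, -85.5, 134.2]
tool_rot: [-3.114, -0.263, -0.191]
wrist_force: [0.0, -0.1, -0.1]
finger_gap: 0.0
grip_force: 0.0
t 12.8833 feeder [-70.7  -0.8 134.2] F [0.5 0.  0.5] gap 0.0
shift now cm [ 0.07 -0.08  0.02] shift after turn [ 0.07 -0.08  0.02]
turn deg [-0.   -7.    0.04]
```

View pics/c7.png

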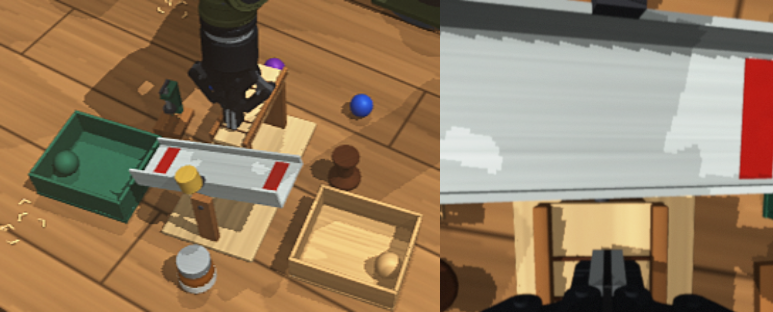

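The green ball is in the green tray at (67,163) and the wooden ball in the wooden tray. I'll retreat upwards and hand in.

```bash
python3 -m inch '[[[-0.5,0,-1],[0,0,0],0],[[0,0,-2],[0,0,0],0],[[0,0,-3],[0,0,0],0],[[0,0,-3],[0,0,0],0],[[0,0,0],[0,0,0],0]]'; python3 -m inch '[[[0,0,0],[0,0,0],0],[[0,0,0],[0,0,0],0],[[0,0,0],[0,0,0],0]]' >/dev/null; python3 -c "
from plant import robot
print(robot.hand_in())"
```

```text
t: 14.23
tcp_pos: [572.6, -89.3, 231.7]
tool_rot: [-3.118, -0.264, -0.209]
wrist_force: [1.5, 0.8, 1.3]
finger_gap: -0.0
grip_force: 0.0
the job is handed in; nothing more can be done
None
```

The wooden ball went first into the bare-wood tray and the green ball then went into the green tray; I handed the job in at about 14.5 s, after one early push peaked near 38 N at the wrist when the ball wedged on a ridge, and no verdict came back.

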